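# Sort two sensor housings and clamp the passed one

## Task

First sort the two sensor housings: put the red-tagged one flat in the red reject tray, and set the green-tagged one down in the nest of the bar clamp, lengthwise along the bar. Then pump the clamp's pair of levers, squeezing and releasing them as often as needed (do not push the jaw itself), until the jaw presses the housing against the anvil so that the stem behind the jaw shows its green ring but no red; never press so far that the red ring comes out. Finish while holding: the clamp has no lock, so keep the levers squeezed with green showing, and leave the cup, the bowl and the jar where they stand.

Things in the scene. Friction and masses are not known exactly. Their poses are not given: they have to be found in the camera images.
- green_mid (a point): Centre (half-way up) of the sensor housing with the green tag on its lid: a grey box with a white lid, 46 mm long (x) by 40 mm wide (y) by 40 mm tall (z), about 0.14 kg. At the start it stands upright on the bench.
- red_mid (a point): Centre (half-way up) of the other housing, the same in size and mass, with a red tag on its lid.
- housing_green: The green-tagged housing as a body; origin at the centre of its underside.
- housing_red: The red-tagged housing as a body; origin at the centre of its underside.
- reject_tray: Red open tray fixed to the bench, outside 130 x 130 mm, 30 mm high, walls and floor 4-5 mm thick; origin at the centre of its underside, z up, x and y along its sides.
- clamp: Bar clamp fixed flat on the bench: aluminium base 58 mm wide, orange body (60 mm long, 50 mm wide, top 94 mm up, centred at x = -0.105) with a steel bar through it. x runs along the bar from the two levers (-x end) past the body and jaw to the nest and anvil (+x end); z up; origin on the bench.
- nest (a point): Point on the nest's floor, 20 mm above the bench, below the centre of a housing that touches the anvil; axes as the clamp's. The anvil's face (top 70 mm up) is 23 mm ahead in +x; set down up to 12 mm short of it, the jaw pushes the housing home. Lips 6 mm high, 46 mm apart, run along x on both sides: the housing's 46 mm length lies along x, either way round; above them its sides are free.
- pad_mid (a point): Middle of the moving jaw pad's front face, 40 mm above the bench (pad 36 mm wide, from 24 to 78 mm above the bench); it faces +x of the clamp and at the start stands 35 to 60 mm short of a housing that touches the anvil.
- jaw: The orange moving jaw (26 mm thick, 40 mm wide, 25 to 79 mm above the bench) with its sprung pad and stem. It is not to be pushed by the robot. Its origin is not on the jaw: use its joint and the pad's point.
- pad: The black pad on the jaw that presses the housing; its origin is on the bench below its front face.
- jaw_travel (a joint): How far the jaw has been advanced along +x, 0 to 0.09 m; starts at 0 to 0.025. A drag of 3 N keeps it where it is between strokes, but no more than that.
- pad_travel (a joint): How far the sprung pad is pushed back into the jaw, 0 to 0.024 m (600 N/m: 0.013 is 8 N). The stem (16 mm thick, 70 mm above the bench, seen from above) comes out of the jaw's back by as much: 7 mm of white, then a 12 mm green ring (from 0.007), then red (from 0.019). With the levers let go the pad springs back to 0.005 or less.
- lever_squeeze (a joint): Squeeze of the left lever, 0 (open) to 0.2 rad (full); the right one is geared to it and mirrors it. Springs open both (3 to 5 N at each grip). While they are squeezed the jaw advances about 0.11 m per rad (22 mm a full stroke, perhaps 1 to 2 mm less); while they open it stays where it is (ratchet).
- squeeze_point (a point): Middle between the levers' blue grips, 58 mm above the bench, where to squeeze; axes as the clamp's. The fingers come from above and close along the clamp's y. Over the outside of the grips it is 66 mm open, 32 mm fully squeezed; the grips are 34 mm tall (41 to 75 mm above the bench), the bar runs between them. A full squeeze takes up to 15 N at each grip.
- lever_l: The lever with a blue plastic grip (67 mm long, 10 mm thick, 34 mm tall) on the clamp's +y side; origin at the lever's pivot.
- lever_r: The same on the -y side.
- cup: Clear plastic cup, 76 mm across and 100 mm tall, a bystander; origin at the centre of its underside.
- bowl: Steel bowl, 150 mm across and 50 mm tall, a bystander; origin at the centre of its underside.
- jar: Amber glass jar, 60 mm across and 80 mm tall, a bystander; origin at the centre of its underside.
Things that resemble listed ones, but are neither listed nor needed, are in the scene too. Leave any black or blue look-alike of the housing_red alone.

How it is judged:
By the outcome, as a careful person would: the job done as asked, in the order asked, and still so for the second after the job is handed in, while the arm keeps its last pose, push and grip.
It also fails if it takes over 72 s, if anything falls off the work surface, if the arm or the gripper's body presses on something with over 40 N, if the wrist force passes 120 N, or if a joint passes its speed limit or range.

## Robot

A 6-joint arm with a two-finger parallel gripper is mounted at the origin on the work surface. World frame = base frame: x ahead of the robot, y to its left, z up, the work surface at z = 0. Lengths are in m, angles in rad, forces in N, time in s.
With the tool pointing down it reaches from about 0.3 to 0.85 m from the base axis. Payload 4.2 kg.
Tool frame: the origin (TCP) lies on the centre line of the jaws, within the pads' length; the fingertips stand 17 mm ahead of it and the grasp point (between the pads) lies 2 mm behind it; z points along the fingers, y is the line along which they close (so a half turn about z gives the same grasp; the last joint's range is limited). The gripper opens to 91 mm and grips with 3 to 60 N. Pads are 32 mm wide; open, the fingers measure 118 mm over their backs; the gripper's body (76 mm by 178 mm) begins 60 mm behind the grasp point.
Start: joints at [-1.253, 0.32, 1.565, -0, 1.257, -0.02], TCP at [0.191, -0.543, 0.231] pointing down, gripper open.
Joint ranges: [-3.11, 3.11], [-0.84, 2.01], [0.21, 2.61], [-1.34, 4.49], [0.05, 2.63], [-2.56, 2.56]. Speed limits (rad/s): [2.57, 2.57, 3.14, 3.14, 3.14, 3.14].

## Interface

Orientations are given as a unit quaternion [w, x, y, z].
In Python, from plant import bot gives the robot as it stands.
- The arm moves only by the tool drive_tool, never from a script. Its argument "moves" is a list of rows, each an object of numbers: "x", "y", "z": the shift along the tool's x, y, z in cm; "rx", "ry", "rz": the turn, a rotation vector about the tool's x, y, z in degrees. A call has 1 to 12 rows; each row shifts and turns the commanded pose from where the row before left it, along the tool's axes as they then stand; what a row does not reach is not made up. A row lasts 1/10 s, in which the tool goes at most 50 mm and 8.59 degrees, less where a joint would pass 70% of its speed; a pose out of reach is approached as far as the arm can. A call is refused whole if a number of a shift passes 5 or a number of a turn 8.59, either way. A call with a gripper value outside its range is refused whole. "fingers" is the finger opening in cm, from 0 to 9.12, set as the call begins (left out, the last holds). The fingers move at their own pace and stop on an object; "squeeze" is the grip in N (left out, the last holds). Time passes only in rows, so rows that do not move let the fingers close. It gives the time, the measured TCP pose, the force, the opening and the grip force at its end, in the units of the state.
- bot.sense(): the state, without advancing time (a new reading comes with each control period).
- bot.camera(name): name is "scene" or "top" or "wrist"; returns the picture (420x560x3 uint8, red, green, blue); there is no depth.
- bot.get_calibration(name): a dict with "camera_matrix" (3x3 intrinsics, pixels), "pose" (4x4, takes a point from camera to world coordinates). Camera axes: x right, y down, z forward; pixel columns grow to the right and rows downward; lengths in m; the calibration is good to about 2 mm. A picture is of the moment at which its call begins: read the wrist's pose just before it. get_calibration takes no time and is no camera call; for the wrist camera it gives the pose at the moment of the call.
- bot.sign_off(): hands the job in; it is judged then, once.
The state is a dict: "clock": time; "q": joint angles; "joint_vel": joint speeds; "tau": joint torques, N m; "position": TCP position; "tcp_rot": TCP orientation; "ft_force": force on the tool from outside, world axes, zero at the start; "torque": the same for the moment, N m; "gripper_width": finger opening in m; "grip_force": force on a finger pad.
Only numpy, scipy, OpenCV 4.12 (cv2) and the standard library are available. Lean on these libraries where they do the work, as an engineer would, in place of code of your own. Each camera call takes 0.05 s, during which the arm holds its last target. There are 200 camera calls.

## Working session

There is one attempt and no reset: what is moved stays moved. The work goes in short steps, Python scripts to look and compute and a tool call to move; the robot and the scene stay as the last step left them, time stands still between calls to the robot, and variables do not carry over. Pictures are saved under pics/ and viewed, at most 12 in all, crops included, and the job is handed in when it is done.

Besides the shell and the picture viewer there is one more tool, called after "Call:" in YAML: its name, and indented under it one key for each argument. drive_tool: Moves the arm, as the interface text tells. Its arguments: {"type":"object","properties":{"moves":{"type":"array","items":{"type":"object","properties":{"x":{"type":"number"},"y":{"type":"number"},"z":{"type":"number"},"rx":{"type":"number"},"ry":{"type":"number"},"rz":{"type":"number"}}}},"fingers":{"type":"number"},"squeeze":{"type":"number"}},"required":["moves"]}

```bash
mkdir -p pics; ls; python3 - <<'E'
from plant import bot
import cv2
import numpy as np
for n in ("top","scene"):
    im=bot.camera(n); cv2.imwrite(f"pics/{n}0.png",im[:,:,::-1])
    c=bot.get_calibration(n); print(n,np.round(c["camera_matrix"],1).tolist(),np.round(c["pose"],3).tolist())
s=bot.sense(); print(s["clock"],s["position"],s["tcp_rot"])
a=cv2.imread("pics/top0.png")
cv2.imwrite("pics/top0b.png",cv2.resize(a,(800,600),interpolation=cv2.INTER_CUBIC))
E
```

```text
pics
top [[465.9, 0.0, 275.4], [0.0, 465.9, 216.8], [0.0, 0.0, 1.0]] [[0.011, -0.984, 0.176, 0.241], [-1.0, -0.011, 0.001, -0.027], [0.0, -0.176, -0.984, 1.479], [0.0, 0.0, 0.0, 1.0]]
scene [[445.5, 0.0, 274.9], [0.0, 445.5, 216.2], [0.0, 0.0, 1.0]] [[0.819, 0.495, -0.289, 0.851], [0.573, -0.705, 0.417, -0.558], [0.003, -0.507, -0.862, 1.138], [0.0, 0.0, 0.0, 1.0]]
0.1 [ 0.19044274 -0.54210854  0.23021246] [-7.76137888e-04  9.85768400e-01  1.68107249e-01 -1.13962740e-04]
```

View pics/top0b.png

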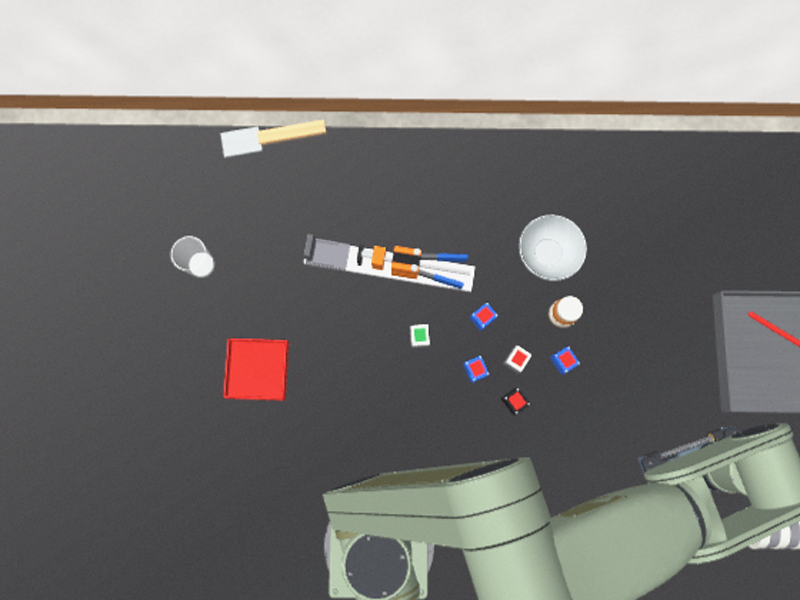

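View pics/scene0.png

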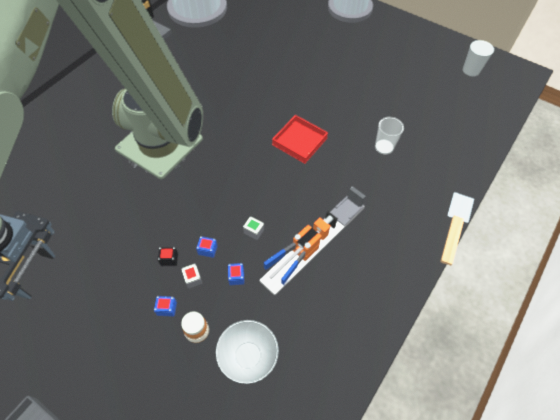

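```bash
cat > h.py <<'E'
import numpy as np, cv2
from plant import bot
from scipy.spatial.transform import Rotation as R
def ray(cal,uv,z):
    K=np.array(cal["camera_matrix"]);T=np.array(cal["pose"])
    d=T[:3,:3]@np.linalg.inv(K)@np.array([uv[0],uv[1],1.]); o=T[:3,3]
    return o+d*(z-o[2])/d[2]
def proj(cal,p):
    K=np.array(cal["camera_matrix"]);T=np.array(cal["pose"])
    c=K@(T[:3,:3].T@(np.asarray(p)-T[:3,3])); return c[:2]/c[2]
def blobs(im,lo,hi,amin=20):
    h=cv2.cvtColor(im,cv2.COLOR_RGB2HSV); m=cv2.inRange(h,lo,hi)
    if lo[0]==0 and hi[0]<15: m|=cv2.inRange(h,(170,lo[1],lo[2]),(180,hi[1],hi[2]))
    cs,_=cv2.findContours(m,cv2.RETR_EXTERNAL,cv2.CHAIN_APPROX_NONE)
    return [c for c in cs if cv2.contourArea(c)>=amin]
RED=((0,150,100),(6,255,255)); GREEN=((45,120,80),(80,255,255)); ORANGE=((8,150,100),(22,255,255)); BLUE=((100,150,60),(125,255,255))
def down(): # tool axes in world
    q=bot.sense()["tcp_rot"]; return R.from_quat([q[1],q[2],q[3],q[0]]).as_matrix()
def yaw(): M=down(); return np.degrees(np.arctan2(M[1,1],M[0,1])) # world angle of the closing line
E
python3 - <<'E'
from h import *
im=cv2.imread("pics/top0.png")[:,:,::-1].copy(); cal=bot.get_calibration("top")
for n,c,z in (("R",RED,.04),("G",GREEN,.04),("O",ORANGE,.094),("B",BLUE,.075)):
    for b in blobs(im,*c,8):
        r=cv2.minAreaRect(b); 
        m=b[:,0,:].mean(0) if len(b)<3 else np.array(r[0])
        p=[ray(cal,q,z)[:2] for q in cv2.boxPoints(r)]
        e=p[1]-p[0]; print(n,np.round(m,1),np.round(ray(cal,m,z)[:2],4),"edge ang",round(np.degrees(np.arctan2(e[1],e[0]))%90,1),"len",np.round(np.linalg.norm(e),3),np.round(np.linalg.norm(p[2]-p[1]),3))
c=im[130:300,200:430]; cv2.imwrite("pics/crop1.png",cv2.resize(c[:,:,::-1],(800,591),interpolation=cv2.INTER_CUBIC))
E
```

```text
R [361.7 280.1] [ 0.3034 -0.2914] edge ang 36.7 len 0.028 0.032
R [333.9 257.3] [ 0.3724 -0.2071] edge ang 27.0 len 0.024 0.026
R [396.9 251.1] [ 0.3938 -0.4024] edge ang 33.6 len 0.024 0.027
R [362.9 250.6] [ 0.3941 -0.2972] edge ang 55.8 len 0.026 0.022
R [179. 258.] [0.3651 0.2714] edge ang 0.6 len 0.137 0.13
R [542.  229.7] [ 0.4657 -0.8579] edge ang 56.2 len 0.012 0.125
R [339. 220.] [ 0.4895 -0.2244] edge ang 45.4 len 0.027 0.022
G [293.7 234.3] [ 0.4429 -0.0824] edge ang 12.0 len 0.022 0.025
O [391.3 220.9] [ 0.4791 -0.3747] edge ang 35.8 len 0.021 0.051
O [282.8 188.6] [ 0.5755 -0.0467] edge ang 81.4 len 0.029 0.058
O [282.5 174.8] [ 0.619  -0.0455] edge ang 81.4 len 0.015 0.042
O [264.5 179.8] [0.6027 0.0097] edge ang 80.9 len 0.049 0.024
B [328.  260.5] [ 0.3594 -0.1848] edge ang 27.0 len 0.01 0.043
B [334.8 257.1] [ 0.3698 -0.2054] edge ang 21.6 len 0.03 0.046
B [390.7 251.8] [ 0.3878 -0.3744] edge ang 84.4 len 0.055 0.029
B [342.7 224.7] [ 0.4692 -0.2307] edge ang 40.2 len 0.031 0.005
B [333.5 225. ] [ 0.4678 -0.2026] edge ang 40.3 len 0.013 0.037
B [313.1 196.5] [ 0.5561 -0.1407] edge ang 73.4 len 0.012 0.063
B [316.5 179.5] [ 0.6104 -0.1514] edge ang 0.6 len 0.065 0.016
```

View pics/crop1.png

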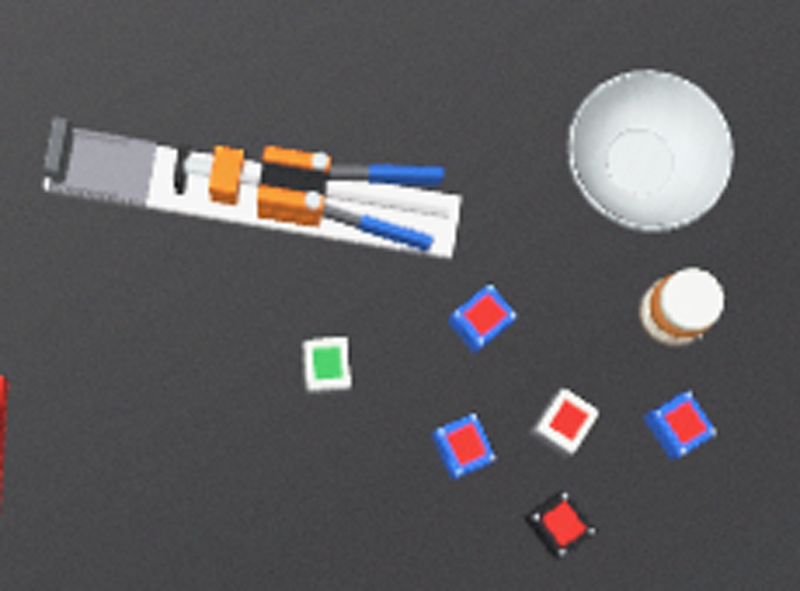

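Confirmed. The red-tagged items in the top image are:
- blue boxes at (334,257), (397,251) and (339,220)
- a black box at (362,280)
- a grey box with a white lid at (363,251)

Only the white-lidded one fits housing_red. The green-tagged housing is at (294,234). In the clamp, the anvil is at the left end and the levers at the right.

I'll move above the red housing.

Call:
drive_tool:
  moves:
    - {"x":3.4,"y":-2.05}
    - {"x":3.4,"y":-2.05}
    - {"x":3.4,"y":-2.05}
    - {"x":3.4,"y":-2.05}
    - {"x":3.4,"y":-2.05}
    - {"x":3.4,"y":-2.05}
    - {"x":3.4,"y":-2.05}
    - {"x":3.4,"y":-2.05}
  fingers: 6.2
  squeeze: 15

```text
validation failed for argument at $.mo...
```

Call:
drive_tool:
  moves:
    - {"rz":-7.3}
    - {"rz":-7.3}
    - {"rz":-7.3}
    - {"rz":-7.3}
    - {"rz":-7.3}
    - {}
    - {}

```text
validation failed for argument at $.mo...
```

```bash
python3 - <<'E'
from h import *
s=bot.sense();cal=bot.get_calibration("wrist"); im=bot.camera("wrist"); cv2.imwrite("pics/w1.png",im[:,:,::-1])
print(s["clock"],s["position"],yaw(),np.round(cal["pose"],3).tolist())
for b in blobs(im,*RED,300):
    r=cv2.minAreaRect(b); p=[ray(cal,q,.04)[:2] for q in cv2.boxPoints(r)]; e=p[1]-p[0]
    print(np.round(r[0]),np.round(ray(cal,r[0],.04)[:2],4),np.round(np.degrees(np.arctan2(e[1],e[0]))%180,1),np.round([np.linalg.norm(e),np.linalg.norm(p[2]-p[1])],3))
E
```

```text
0.1 [ 0.19044274 -0.54210854  0.23021246] -70.6446593639335 [[0.331, -0.916, -0.228, 0.254], [-0.944, -0.322, -0.078, -0.52], [-0.002, 0.241, -0.971, 0.384], [0.0, 0.0, 0.0, 1.0]]
```

View pics/w1.png

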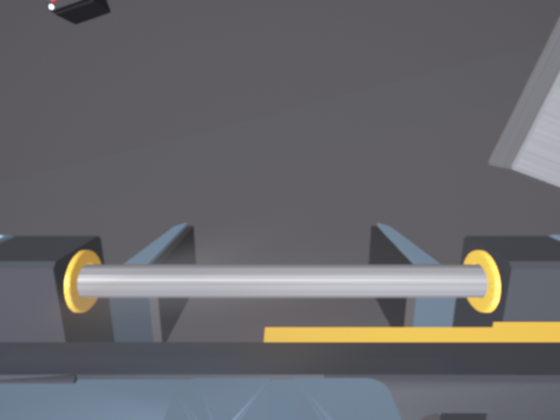

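The moves were refused, possibly because each row must have all six numbers. The picture shows only the open fingers and one black box at (80,10), and the arm has not moved.

Call:
drive_tool:
  moves:
    - {"x":3.4,"y":-2.05,"z":0,"rx":0,"ry":0,"rz":0}
    - {"x":3.4,"y":-2.05,"z":0,"rx":0,"ry":0,"rz":0}
    - {"x":3.4,"y":-2.05,"z":0,"rx":0,"ry":0,"rz":0}
    - {"x":3.4,"y":-2.05,"z":0,"rx":0,"ry":0,"rz":0}
    - {"x":3.4,"y":-2.05,"z":0,"rx":0,"ry":0,"rz":0}
    - {"x":3.4,"y":-2.05,"z":0,"rx":0,"ry":0,"rz":0}
    - {"x":3.4,"y":-2.05,"z":0,"rx":0,"ry":0,"rz":0}
    - {"x":3.4,"y":-2.05,"z":0,"rx":0,"ry":0,"rz":0}
  fingers: 6.2
  squeeze: 15

```text
clock: 0.95
position: [0.3935, -0.2962, 0.2308]
tcp_rot: [-0.0, 0.986, 0.168, -0.0]
ft_force: [0.2, -1.4, 0.6]
gripper_width: 0.0621
grip_force: 0.0
```

Call:
drive_tool:
  moves:
    - {"x":0,"y":0,"z":0,"rx":0,"ry":0,"rz":-7.3}
    - {"x":0,"y":0,"z":0,"rx":0,"ry":0,"rz":-7.3}
    - {"x":0,"y":0,"z":0,"rx":0,"ry":0,"rz":-7.3}
    - {"x":0,"y":0,"z":0,"rx":0,"ry":0,"rz":-7.3}
    - {"x":0,"y":0,"z":0,"rx":0,"ry":0,"rz":-7.3}
    - {"x":0,"y":0,"z":0,"rx":0,"ry":0,"rz":0}

```text
clock: 1.55
position: [0.3927, -0.2975, 0.2307]
tcp_rot: [-0.0, 0.884, 0.468, -0.0]
ft_force: [0.8, 0.8, 0.5]
gripper_width: 0.062
grip_force: 0.0
```

```bash
cat > look.py <<'E'
from h import *
import sys
def look(name,col,z,amin=300):
    s=bot.sense();cal=bot.get_calibration("wrist"); im=bot.camera("wrist"); cv2.imwrite(f"pics/{name}.png",im[:,:,::-1])
    M=down(); print(round(s["clock"],2),np.round(s["position"],4),"yaw",round(yaw(),1),"tilt",np.round(M[:,2],3))
    for b in blobs(im,*col,amin):
        r=cv2.minAreaRect(b); p=[ray(cal,q,z)[:2] for q in cv2.boxPoints(r)]; e=p[1]-p[0]; c=ray(cal,r[0],z)
        d=M.T@(c-s["position"])
        print(np.round(r[0]),np.round(c[:2],4),"tool cm",np.round(100*d[:2],2),"edge0 ang",np.round(np.degrees(np.arctan2(e[1],e[0]))%180,1),np.round([np.linalg.norm(e),np.linalg.norm(p[2]-p[1])],4))
    return im,cal
E
python3 - <<'E'
from look import *
look("w2",RED,.04)
E
```

```text
1.55 [ 0.3927 -0.2975  0.2307] yaw -34.3 tilt [-0.  0. -1.]
[287. 190.] [ 0.3969 -0.2998] tool cm [0.05 0.48] edge0 ang 145.8 [0.0262 0.0237]
[215. 126.] [ 0.3745 -0.2076] tool cm [ 6.41 -6.56] edge0 ang 22.5 [0.029  0.0245]
[327.  70.] [ 0.4918 -0.2262] tool cm [11.47  4.17] edge0 ang 38.7 [0.0246 0.0283]
```

View pics/w2.png

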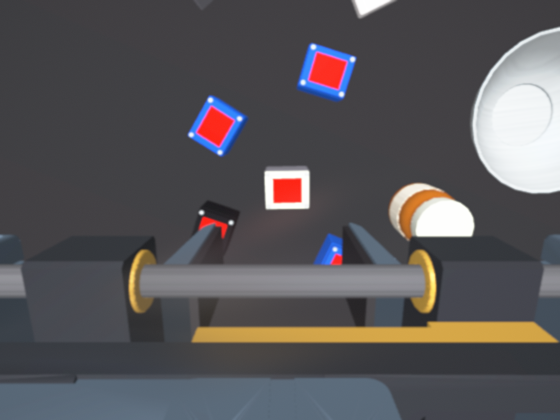

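The white-lidded, red-tagged housing is at (287,188), square to the fingers, with its 46 mm side along the closing line. I'll descend with a +0.5 cm y correction and grip.

Call:
drive_tool:
  moves:
    - {"x":0,"y":0.5,"z":3.5,"rx":0,"ry":0,"rz":0}
    - {"x":0,"y":0,"z":4.5,"rx":0,"ry":0,"rz":0}
    - {"x":0,"y":0,"z":4.5,"rx":0,"ry":0,"rz":0}
    - {"x":0,"y":0,"z":4,"rx":0,"ry":0,"rz":0}
    - {"x":0,"y":0,"z":2.5,"rx":0,"ry":0,"rz":0}
    - {"x":0,"y":0,"z":1.2,"rx":0,"ry":0,"rz":0}
    - {"x":0,"y":0,"z":0,"rx":0,"ry":0,"rz":0}

```text
clock: 2.3
position: [0.3963, -0.3, 0.0278]
tcp_rot: [-0.001, 0.884, 0.468, -0.001]
ft_force: [0.1, -0.0, 0.7]
gripper_width: 0.0619
grip_force: 0.0
```

Call:
drive_tool:
  moves:
    - {"x":0,"y":0,"z":0,"rx":0,"ry":0,"rz":0}
    - {"x":0,"y":0,"z":0,"rx":0,"ry":0,"rz":0}
    - {"x":0,"y":0,"z":0,"rx":0,"ry":0,"rz":0}
    - {"x":0,"y":0,"z":0,"rx":0,"ry":0,"rz":0}
    - {"x":0,"y":0,"z":0,"rx":0,"ry":0,"rz":0}
  fingers: 3.5
  squeeze: 15

```text
clock: 2.8
position: [0.3977, -0.301, 0.0304]
tcp_rot: [0.001, 0.884, 0.468, 0.001]
ft_force: [-0.3, 1.2, 7.0]
gripper_width: 0.0456
grip_force: 15.0
```

Call:
drive_tool:
  moves:
    - {"x":0,"y":0,"z":-2,"rx":0,"ry":0,"rz":0}
    - {"x":0,"y":0,"z":-4,"rx":0,"ry":0,"rz":0}
    - {"x":0,"y":0,"z":-4,"rx":0,"ry":0,"rz":0}
    - {"x":0,"y":0,"z":-4,"rx":0,"ry":0,"rz":0}
    - {"x":0,"y":0,"z":0,"rx":0,"ry":0,"rz":0}

```text
clock: 3.3
position: [0.3997, -0.3026, 0.1746]
tcp_rot: [0.006, 0.884, 0.468, 0.003]
ft_force: [0.2, -0.3, -2.3]
gripper_width: 0.0456
grip_force: 15.0
```

Gripped at 45.6 mm. I'll carry it to the tray at (0.365, 0.271).

Call:
drive_tool:
  moves:
    - {"x":3.79,"y":-2.94,"z":0,"rx":0,"ry":0,"rz":0}
    - {"x":3.79,"y":-2.94,"z":0,"rx":0,"ry":0,"rz":0}
    - {"x":3.79,"y":-2.94,"z":0,"rx":0,"ry":0,"rz":0}
    - {"x":3.79,"y":-2.94,"z":0,"rx":0,"ry":0,"rz":0}
    - {"x":3.79,"y":-2.94,"z":0,"rx":0,"ry":0,"rz":0}
    - {"x":3.79,"y":-2.94,"z":0,"rx":0,"ry":0,"rz":0}
    - {"x":3.79,"y":-2.94,"z":0,"rx":0,"ry":0,"rz":0}
    - {"x":3.79,"y":-2.94,"z":0,"rx":0,"ry":0,"rz":0}
    - {"x":3.79,"y":-2.94,"z":0,"rx":0,"ry":0,"rz":0}
    - {"x":3.79,"y":-2.94,"z":0,"rx":0,"ry":0,"rz":0}
    - {"x":3.79,"y":-2.94,"z":0,"rx":0,"ry":0,"rz":0}
    - {"x":3.79,"y":-2.94,"z":0,"rx":0,"ry":0,"rz":0}

```text
clock: 4.5
position: [0.3591, 0.2756, 0.1681]
tcp_rot: [0.0, 0.883, 0.469, -0.001]
ft_force: [0.6, -0.6, -1.7]
gripper_width: 0.0459
grip_force: 15.0
```

Call:
drive_tool:
  moves:
    - {"x":0,"y":0,"z":0,"rx":0,"ry":0,"rz":-7}
    - {"x":0,"y":0,"z":0,"rx":0,"ry":0,"rz":-7}
    - {"x":0,"y":0,"z":0,"rx":0,"ry":0,"rz":-7}
    - {"x":0,"y":0,"z":0,"rx":0,"ry":0,"rz":-7}
    - {"x":0,"y":0,"z":0,"rx":0,"ry":0,"rz":-7}
    - {"x":0,"y":0,"z":0,"rx":0,"ry":0,"rz":0}

```text
clock: 5.1
position: [0.3596, 0.2735, 0.168]
tcp_rot: [-0.0, 0.702, 0.712, -0.001]
ft_force: [0.5, -0.2, -1.2]
gripper_width: 0.0457
grip_force: 15.0
```

```bash
python3 - <<'E'
from look import *
look("w3",RED,.03,500)
E
```

```text
5.1 [0.3596 0.2735 0.168 ] yaw 0.7 tilt [-0.001 -0.001 -1.   ]
[282. 256.] [0.3597 0.2242] tool cm [-4.92 -0.04] edge0 ang 0.9 [0.0574 0.0135]
[292. 179.] [0.3673 0.2939] tool cm [2.04 0.81] edge0 ang 82.6 [0.1017 0.1296]
```

Call:
drive_tool:
  moves:
    - {"x":0,"y":0.5,"z":3,"rx":0,"ry":0,"rz":0}
    - {"x":0,"y":0,"z":4,"rx":0,"ry":0,"rz":0}
    - {"x":0,"y":0,"z":3.5,"rx":0,"ry":0,"rz":0}
    - {"x":0,"y":0,"z":2,"rx":0,"ry":0,"rz":0}
    - {"x":0,"y":0,"z":0.6,"rx":0,"ry":0,"rz":0}
    - {"x":0,"y":0,"z":0,"rx":0,"ry":0,"rz":0}
    - {"x":0,"y":0,"z":0,"rx":0,"ry":0,"rz":0}

```text
clock: 5.85
position: [0.366, 0.2746, 0.0388]
tcp_rot: [0.0, 0.702, 0.712, 0.001]
ft_force: [1.3, 0.1, -1.8]
gripper_width: 0.0463
grip_force: 15.0
```

Call:
drive_tool:
  moves:
    - {"x":0,"y":0,"z":0.2,"rx":0,"ry":0,"rz":0}
    - {"x":0,"y":0,"z":0.2,"rx":0,"ry":0,"rz":0}
    - {"x":0,"y":0,"z":0,"rx":0,"ry":0,"rz":0}

```text
clock: 6.15
position: [0.3657, 0.2743, 0.0344]
tcp_rot: [0.0, 0.702, 0.712, 0.001]
ft_force: [0.2, 0.1, -1.1]
gripper_width: 0.046
grip_force: 15.0
```

Call:
drive_tool:
  moves:
    - {"x":0,"y":0,"z":0,"rx":0,"ry":0,"rz":0}
    - {"x":0,"y":0,"z":0,"rx":0,"ry":0,"rz":0}
    - {"x":0,"y":0,"z":0,"rx":0,"ry":0,"rz":0}
    - {"x":0,"y":0,"z":0,"rx":0,"ry":0,"rz":0}
  fingers: 6.2

```text
clock: 6.55
position: [0.3653, 0.2741, 0.034]
tcp_rot: [0.0, 0.702, 0.712, 0.0]
ft_force: [-0.5, 0.2, 0.3]
gripper_width: 0.0617
grip_force: 0.0
```

Call:
drive_tool:
  moves:
    - {"x":0,"y":0,"z":-3,"rx":0,"ry":0,"rz":0}
    - {"x":0,"y":0,"z":-4.5,"rx":0,"ry":0,"rz":0}
    - {"x":0,"y":0,"z":-4.5,"rx":0,"ry":0,"rz":0}
    - {"x":0,"y":0,"z":-4.5,"rx":0,"ry":0,"rz":0}
    - {"x":0,"y":0,"z":0,"rx":0,"ry":0,"rz":-5.5}
    - {"x":0,"y":0,"z":0,"rx":0,"ry":0,"rz":-6}
    - {"x":0,"y":0,"z":0,"rx":0,"ry":0,"rz":0}

```text
clock: 7.25
position: [0.3652, 0.274, 0.1992]
tcp_rot: [0.0, 0.627, 0.779, 0.0]
ft_force: [-0.2, 0.1, -1.0]
gripper_width: 0.0617
grip_force: 0.0
```

Call:
drive_tool:
  moves:
    - {"x":-4.6,"y":0.05,"z":0,"rx":0,"ry":0,"rz":0}
    - {"x":-4.6,"y":0.05,"z":0,"rx":0,"ry":0,"rz":0}
    - {"x":-4.6,"y":0.05,"z":0,"rx":0,"ry":0,"rz":0}
    - {"x":-4.6,"y":0.05,"z":0,"rx":0,"ry":0,"rz":0}
    - {"x":-4.6,"y":0.05,"z":0,"rx":0,"ry":0,"rz":0}
    - {"x":-4.6,"y":0.05,"z":0,"rx":0,"ry":0,"rz":0}
    - {"x":-4.6,"y":0.05,"z":0,"rx":0,"ry":0,"rz":0}
    - {"x":-4.6,"y":0.05,"z":0,"rx":0,"ry":0,"rz":0}
    - {"x":0,"y":0,"z":-3,"rx":0,"ry":0,"rz":0}
    - {"x":0,"y":0,"z":0,"rx":0,"ry":0,"rz":0}
    - {"x":0,"y":0,"z":0,"rx":0,"ry":0,"rz":0}

```text
clock: 8.35
position: [0.4478, -0.0847, 0.2288]
tcp_rot: [0.0, 0.628, 0.778, 0.0]
ft_force: [0.2, 0.1, -0.4]
gripper_width: 0.0621
grip_force: 0.0
```

```bash
python3 - <<'E'
from look import *
look("w4",GREEN,.04)
E
```

```text
8.35 [ 0.4478 -0.0847  0.2288] yaw 12.3 tilt [-0.001  0.    -1.   ]
[281. 191.] [ 0.4461 -0.0843] tool cm [ 0.06 -0.14] edge0 ang 94.6 [0.0234 0.0271]
```

View pics/w4.png

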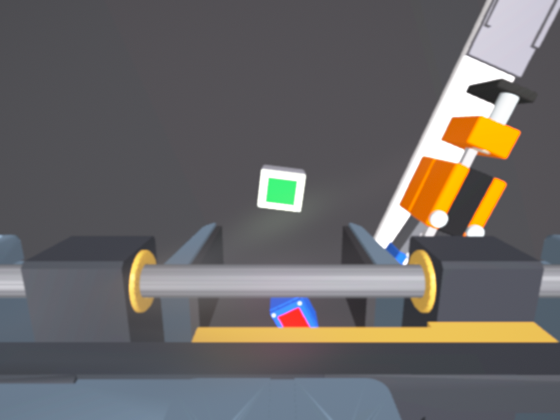

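The green-tagged housing is at (281,191), about 8° off the tool axes. Its longer side runs across the image (about 4.6° in world), so I must close along world 94.6° to hold its 40 mm width. I'll turn +97.7° about tool z.

Call:
drive_tool:
  moves:
    - {"x":0,"y":-0.15,"z":0,"rx":0,"ry":0,"rz":8.1}
    - {"x":0,"y":0,"z":0,"rx":0,"ry":0,"rz":8.1}
    - {"x":0,"y":0,"z":0,"rx":0,"ry":0,"rz":8.1}
    - {"x":0,"y":0,"z":0,"rx":0,"ry":0,"rz":8.1}
    - {"x":0,"y":0,"z":0,"rx":0,"ry":0,"rz":8.1}
    - {"x":0,"y":0,"z":0,"rx":0,"ry":0,"rz":8.1}
    - {"x":0,"y":0,"z":0,"rx":0,"ry":0,"rz":8.1}
    - {"x":0,"y":0,"z":0,"rx":0,"ry":0,"rz":8.1}
    - {"x":0,"y":0,"z":0,"rx":0,"ry":0,"rz":8.1}
    - {"x":0,"y":0,"z":0,"rx":0,"ry":0,"rz":8.1}
    - {"x":0,"y":0,"z":0,"rx":0,"ry":0,"rz":8.1}
    - {"x":0,"y":0,"z":0,"rx":0,"ry":0,"rz":8.1}

```text
clock: 9.6
position: [0.4456, -0.0838, 0.2278]
tcp_rot: [-0.0, 0.999, 0.043, -0.001]
ft_force: [-0.0, 0.9, -0.4]
gripper_width: 0.062
grip_force: 0.0
```

Call:
drive_tool:
  moves:
    - {"x":0,"y":0,"z":0,"rx":0,"ry":0,"rz":0}
    - {"x":0,"y":0,"z":0,"rx":0,"ry":0,"rz":0}

```text
clock: 9.8
position: [0.4459, -0.0842, 0.2282]
tcp_rot: [-0.0, 0.999, 0.047, -0.001]
ft_force: [0.8, 0.0, -0.5]
gripper_width: 0.0619
grip_force: 0.0
```

```bash
python3 - <<'E'
from look import *
look("w5",GREEN,.04)
E
```

```text
9.8 [ 0.4459 -0.0842  0.2282] yaw -84.7 tilt [-0.001  0.    -1.   ]
[282. 191.] [ 0.4462 -0.0844] tool cm [0.04 0.03] edge0 ang 95.3 [0.022  0.0267]
```

Call:
drive_tool:
  moves:
    - {"x":0,"y":0,"z":3.5,"rx":0,"ry":0,"rz":0}
    - {"x":0,"y":0,"z":4.5,"rx":0,"ry":0,"rz":0}
    - {"x":0,"y":0,"z":4.5,"rx":0,"ry":0,"rz":0}
    - {"x":0,"y":0,"z":4,"rx":0,"ry":0,"rz":0}
    - {"x":0,"y":0,"z":2.5,"rx":0,"ry":0,"rz":0}
    - {"x":0,"y":0,"z":1,"rx":0,"ry":0,"rz":0}
    - {"x":0,"y":0,"z":0,"rx":0,"ry":0,"rz":0}

```text
clock: 10.55
position: [0.4458, -0.0847, 0.028]
tcp_rot: [-0.0, 0.999, 0.045, -0.001]
ft_force: [0.4, 0.2, 0.3]
gripper_width: 0.0618
grip_force: 0.0
```

Call:
drive_tool:
  moves:
    - {"x":0,"y":0,"z":0,"rx":0,"ry":0,"rz":0}
    - {"x":0,"y":0,"z":0,"rx":0,"ry":0,"rz":0}
    - {"x":0,"y":0,"z":0,"rx":0,"ry":0,"rz":0}
    - {"x":0,"y":0,"z":0,"rx":0,"ry":0,"rz":0}
    - {"x":0,"y":0,"z":0,"rx":0,"ry":0,"rz":0}
  fingers: 3
  squeeze: 15

```text
clock: 11.05
position: [0.4473, -0.0849, 0.0301]
tcp_rot: [0.0, 0.999, 0.045, 0.001]
ft_force: [0.9, 1.1, 5.9]
gripper_width: 0.0401
grip_force: 15.0
```

Call:
drive_tool:
  moves:
    - {"x":0,"y":0,"z":-2,"rx":0,"ry":0,"rz":0}
    - {"x":0,"y":0,"z":-4.5,"rx":0,"ry":0,"rz":0}
    - {"x":0,"y":0,"z":-4.5,"rx":0,"ry":0,"rz":0}
    - {"x":0,"y":0,"z":-4.5,"rx":0,"ry":0,"rz":0}
    - {"x":0,"y":0,"z":-4.5,"rx":0,"ry":0,"rz":0}
    - {"x":0,"y":0,"z":0,"rx":0,"ry":0,"rz":0}

```text
clock: 11.65
position: [0.4498, -0.0857, 0.2352]
tcp_rot: [0.002, 0.999, 0.045, 0.007]
ft_force: [0.8, -1.4, -1.2]
gripper_width: 0.0398
grip_force: 15.0
```

Gripped at 40 mm, the width as intended. I'll move over the clamp body, turn to the clamp's axes and look at the nest.

Call:
drive_tool:
  moves:
    - {"x":3.24,"y":-1.33,"z":0,"rx":0,"ry":0,"rz":0}
    - {"x":3.24,"y":-1.33,"z":0,"rx":0,"ry":0,"rz":0}
    - {"x":3.24,"y":-1.33,"z":0,"rx":0,"ry":0,"rz":0}
    - {"x":3.24,"y":-1.33,"z":0,"rx":0,"ry":0,"rz":0}
    - {"x":3.24,"y":-1.33,"z":0,"rx":0,"ry":0,"rz":0}

```text
clock: 12.15
position: [0.6022, -0.0034, 0.2276]
tcp_rot: [0.0, 0.999, 0.045, -0.001]
ft_force: [0.1, -0.4, -2.1]
gripper_width: 0.0393
grip_force: 15.0
```

Call:
drive_tool:
  moves:
    - {"x":0,"y":0,"z":0,"rx":0,"ry":0,"rz":-7.6}
    - {"x":0,"y":0,"z":0,"rx":0,"ry":0,"rz":-7.6}
    - {"x":0,"y":0,"z":0,"rx":0,"ry":0,"rz":-7.6}
    - {"x":0,"y":0,"z":0,"rx":0,"ry":0,"rz":-7.6}
    - {"x":0,"y":0,"z":0,"rx":0,"ry":0,"rz":-7.6}
    - {"x":0,"y":0,"z":0,"rx":0,"ry":0,"rz":-7.6}
    - {"x":0,"y":0,"z":0,"rx":0,"ry":0,"rz":-7.6}
    - {"x":0,"y":0,"z":0,"rx":0,"ry":0,"rz":-7.6}
    - {"x":0,"y":0,"z":0,"rx":0,"ry":0,"rz":-7.6}
    - {"x":0,"y":0,"z":0,"rx":0,"ry":0,"rz":-7.6}
    - {"x":0,"y":0,"z":0,"rx":0,"ry":0,"rz":0}
    - {"x":0,"y":0,"z":0,"rx":0,"ry":0,"rz":0}

```text
clock: 13.35
position: [0.6014, -0.0042, 0.228]
tcp_rot: [-0.0, 0.76, 0.649, -0.001]
ft_force: [-0.2, -0.8, -2.0]
gripper_width: 0.0399
grip_force: 15.0
```

```bash
python3 - <<'E'
from look import *
im,cal=look("w6",ORANGE,.079)
import json
json.dump({k:np.array(v).tolist() for k,v in cal.items()},open("w6.json","w"))
E
```

```text
13.35 [ 0.6014 -0.0042  0.228 ] yaw -9.0 tilt [-0.001 -0.    -1.   ]
[178. 334.] [ 0.4773 -0.1226] tool cm [-13.63 -10.39] edge0 ang 171.1 [0.0752 0.0135]
[410. 332.] [ 0.705  -0.1555] tool cm [-13.33  12.61] edge0 ang 171.1 [0.1806 0.0215]
[294. 181.] [0.6144 0.0112] tool cm [1.72 1.07] edge0 ang 171.0 [0.0359 0.0286]
```

View pics/w6.png

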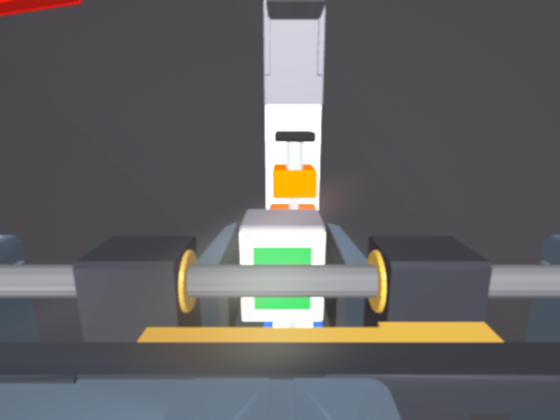

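The clamp runs nearly vertically at column ~294. The nest floor spans rows 15–105, the anvil face is at the top (rows ~2–15), and the jaw with its black pad is at (294,137–180). I'll measure the edges.

```bash
python3 - <<'E'
from h import *
import json
cal=json.load(open("w6.json")); g=cv2.imread("pics/w6.png",0).astype(int)
print("col294",g[0:30,294].tolist(),"col 270",g[0:24,268].tolist())
for r in (30,50,70,90): print(r,list(zip(range(258,274),g[r,258:274])),list(zip(range(314,330),g[r,314:330])))
for r in (120,160,195): print(r,[int(x) for x in np.flatnonzero(g[r,250:340]>150)[[0,-1]]+250])
s=ray(cal,(294,137),.078); print("pad",s)
E
```

```text
col294 [101, 89, 77, 74, 74, 73, 73, 74, 74, 74, 74, 74, 75, 74, 74, 74, 73, 76, 99, 149, 192, 210, 213, 213, 213, 213, 213, 213, 213, 212] col 270 [101, 91, 81, 77, 78, 79, 82, 85, 88, 92, 98, 104, 107, 110, 118, 126, 142, 171, 194, 205, 208, 209, 208, 208]
30 [(258, np.int64(77)), (259, np.int64(78)), (260, np.int64(77)), (261, np.int64(78)), (262, np.int64(94)), (263, np.int64(137)), (264, np.int64(181)), (265, np.int64(205)), (266, np.int64(211)), (267, np.int64(211)), (268, np.int64(208)), (269, np.int64(201)), (270, np.int64(201)), (271, np.int64(209)), (272, np.int64(211)), (273, np.int64(211))] [(314, np.int64(211)), (315, np.int64(211)), (316, np.int64(210)), (317, np.int64(202)), (318, np.int64(190)), (319, np.int64(194)), (320, np.int64(206)), (321, np.int64(212)), (322, np.int64(211)), (323, np.int64(201)), (324, np.int64(166)), (325, np.int64(117)), (326, np.int64(85)), (327, np.int64(78)), (328, np.int64(78)), (329, np.int64(78))]
50 [(258, np.int64(77)), (259, np.int64(77)), (260, np.int64(77)), (261, np.int64(76)), (262, np.int64(86)), (263, np.int64(124)), (264, np.i
[... 1338 characters left out ...]
(77)), (262, np.int64(80)), (263, np.int64(104)), (264, np.int64(151)), (265, np.int64(189)), (266, np.int64(206)), (267, np.int64(209)), (268, np.int64(209)), (269, np.int64(209)), (270, np.int64(208)), (271, np.int64(209)), (272, np.int64(208)), (273, np.int64(209))] [(314, np.int64(207)), (315, np.int64(208)), (316, np.int64(207)), (317, np.int64(207)), (318, np.int64(207)), (319, np.int64(207)), (320, np.int64(207)), (321, np.int64(199)), (322, np.int64(172)), (323, np.int64(128)), (324, np.int64(90)), (325, np.int64(79)), (326, np.int64(79)), (327, np.int64(79)), (328, np.int64(79)), (329, np.int64(79))]
120 [264, 321]
160 [265, 320]
195 [265, 319]
pad [0.61966753 0.04897514 0.078     ]
```

```bash
python3 - <<'E'
from h import *
import json
cal=json.load(open("w6.json"))
L=[ray(cal,p,.026)[:2] for p in ((263.2,30),(264,90))]; Rr=[ray(cal,p,.026)[:2] for p in ((324.3,30),(322.6,90))]
mid=[(a+b)/2 for a,b in zip(L,Rr)]; print("width",[np.linalg.norm(a-b) for a,b in zip(L,Rr)])
ang=lambda d:np.degrees(np.arctan2(d[1],d[0]))
print("angles",ang(L[0]-L[1]),ang(Rr[0]-Rr[1]),ang(mid[0]-mid[1]))
t=np.radians(ang(mid[0]-mid[1])); 
jaw=ray(cal,(294.5,181),.079)[:2]; print("mid->jaw",ang(mid[0]-jaw))
f=ray(cal,(293.8,18.8),.02)[:2]; 
t=np.radians(81.2); u=np.array([np.cos(t),np.sin(t)]); n=np.array([-u[1],u[0]])
print("face",f,"lateral of pts",[float((p-f)@n) for p in mid+[jaw]])
print("nest",f-.023*u,"target 6mm short",f-.029*u, "pad dist", (f-ray(cal,(294,133),.078)[:2])@u)
M=down(); s=bot.sense(); tgt=f-.029*u
print(s["position"],yaw(),"tool cm",100*(M.T@np.r_[tgt-s["position"][:2],0]))
E
```

```text
width [np.float64(0.057490075964086285), np.float64(0.057325158193684625)]
angles 81.05835894458018 80.88209392644602 80.97024560168435
mid->jaw 81.03774428876886
face [0.63729844 0.15534296] lateral of pts [0.00019015993877680946, 0.00040510889458875306, 0.0005719652860287532]
nest [0.63377977 0.13261371] target 6mm short [0.63286185 0.12668434] pad dist 0.10444287753618663
[ 0.60147689 -0.00414551  0.22827378] -8.978838197822412 tool cm [ 1.34124897e+01  1.05817962e+00 -5.22258417e-03]
```

Call:
drive_tool:
  moves:
    - {"x":4.4,"y":0.35,"z":0,"rx":0,"ry":0,"rz":0}
    - {"x":4.5,"y":0.35,"z":0,"rx":0,"ry":0,"rz":0}
    - {"x":4.5,"y":0.35,"z":0,"rx":0,"ry":0,"rz":0}
    - {"x":0,"y":0,"z":4.5,"rx":0,"ry":0,"rz":0}
    - {"x":0,"y":0,"z":4.5,"rx":0,"ry":0,"rz":0}
    - {"x":0,"y":0,"z":3,"rx":0,"ry":0,"rz":0}
    - {"x":0,"y":0,"z":2,"rx":0,"ry":0,"rz":0}
    - {"x":0,"y":0,"z":0,"rx":0,"ry":0,"rz":0}
    - {"x":0,"y":0,"z":0,"rx":0,"ry":0,"rz":0}

```text
clock: 14.3
position: [0.6332, 0.1267, 0.0892]
tcp_rot: [0.0, 0.76, 0.65, 0.0]
ft_force: [0.1, 0.5, -2.3]
gripper_width: 0.04
grip_force: 15.0
```

```bash
python3 - <<'E'
from h import *
s=bot.sense(); M=down(); t=np.array([.6329,.1267])
print(s["clock"],s["position"],yaw(),M[:,2],"to go tool cm",100*(M.T@np.r_[t-s["position"][:2],0]))
a=bot.camera("scene"); b=bot.camera("top"); cv2.imwrite("pics/s7.png",a[:,:,::-1])
u,v=proj(bot.get_calibration("scene"),s["position"]).astype(int)
c=a[v-40:v+50,u-60:u+60]; u,v=proj(bot.get_calibration("top"),s["position"]).astype(int); d=b[v-45:v+45,u-60:u+60]
cv2.imwrite("pics/c7.png",np.hstack([cv2.resize(x[:,:,::-1],(400,300),interpolation=cv2.INTER_CUBIC) for x in (c,d)]))
E
```

```text
14.3 [0.63315024 0.12671669 0.08920442] -8.900449784177537 [ 2.67224921e-04 -3.09974379e-05 -9.99999964e-01] to go tool cm [-5.52097334e-03 -2.44648841e-02 -6.63542222e-06]
```

View pics/c7.png

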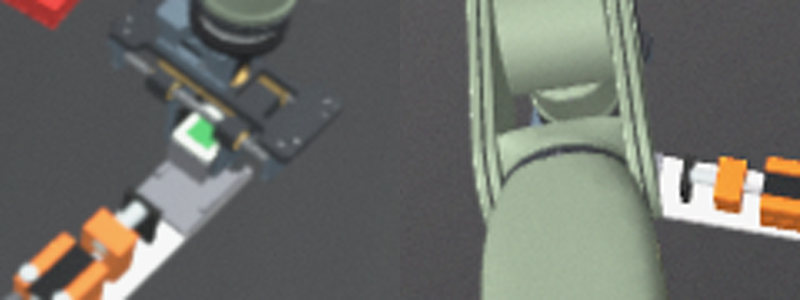

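In the left crop the housing (200,135) hangs over the nest, square to the bar. The right crop is blocked by the arm. I'll lower it.

Call:
drive_tool:
  moves:
    - {"x":0,"y":0,"z":1.5,"rx":0,"ry":0,"rz":0}
    - {"x":0,"y":0,"z":1.2,"rx":0,"ry":0,"rz":0}
    - {"x":0,"y":0,"z":0.3,"rx":0,"ry":0,"rz":0}
    - {"x":0,"y":0,"z":0.3,"rx":0,"ry":0,"rz":0}
    - {"x":0,"y":0,"z":0.2,"rx":0,"ry":0,"rz":0}
    - {"x":0,"y":0,"z":0,"rx":0,"ry":0,"rz":0}
    - {"x":0,"y":0,"z":0,"rx":0,"ry":0,"rz":0}

```text
clock: 15.1
position: [0.6331, 0.1267, 0.0543]
tcp_rot: [0.0, 0.76, 0.65, 0.0]
ft_force: [-0.2, 0.3, -2.0]
gripper_width: 0.04
grip_force: 15.0
```

Call:
drive_tool:
  moves:
    - {"x":0,"y":0,"z":0.2,"rx":0,"ry":0,"rz":0}
    - {"x":0,"y":0,"z":0.2,"rx":0,"ry":0,"rz":0}
    - {"x":0,"y":0,"z":0,"rx":0,"ry":0,"rz":0}
    - {"x":0,"y":0,"z":0,"rx":0,"ry":0,"rz":0}

```text
clock: 15.5
position: [0.6329, 0.1267, 0.0501]
tcp_rot: [0.0, 0.76, 0.65, 0.0]
ft_force: [0.4, 0.1, 0.8]
gripper_width: 0.0399
grip_force: 15.0
```

Call:
drive_tool:
  moves:
    - {"x":0,"y":0,"z":0,"rx":0,"ry":0,"rz":0}
    - {"x":0,"y":0,"z":0,"rx":0,"ry":0,"rz":0}
    - {"x":0,"y":0,"z":0,"rx":0,"ry":0,"rz":0}
    - {"x":0,"y":0,"z":-2,"rx":0,"ry":0,"rz":0}
    - {"x":0,"y":0,"z":-4.5,"rx":0,"ry":0,"rz":0}
    - {"x":0,"y":0,"z":-4.5,"rx":0,"ry":0,"rz":0}
    - {"x":0,"y":0,"z":-4.5,"rx":0,"ry":0,"rz":0}
    - {"x":0,"y":0,"z":-2.5,"rx":0,"ry":0,"rz":0}
  fingers: 6

```text
clock: 16.3
position: [0.634, 0.127, 0.2346]
tcp_rot: [0.002, 0.76, 0.65, 0.003]
ft_force: [0.4, 0.8, -0.2]
gripper_width: 0.06
grip_force: 0.0
```

Call:
drive_tool:
  moves:
    - {"x":-4.6,"y":0,"z":0,"rx":0,"ry":0,"rz":0}
    - {"x":-4.6,"y":0,"z":0,"rx":0,"ry":0,"rz":0}
    - {"x":-4.6,"y":0,"z":0,"rx":0,"ry":0,"rz":0}
    - {"x":-4.6,"y":0,"z":0,"rx":0,"ry":0,"rz":0}
    - {"x":-4.6,"y":0,"z":0,"rx":0,"ry":0,"rz":0}
    - {"x":-4.6,"y":0,"z":0,"rx":0,"ry":0,"rz":0}
    - {"x":0,"y":0,"z":0,"rx":0,"ry":0,"rz":0}
    - {"x":0,"y":0,"z":0,"rx":0,"ry":0,"rz":0}
  fingers: 8.8

```text
clock: 17.1
position: [0.5901, -0.1468, 0.2299]
tcp_rot: [-0.0, 0.76, 0.65, 0.0]
ft_force: [-0.6, 0.2, 0.5]
gripper_width: 0.0881
grip_force: 0.0
```

```bash
python3 - <<'E'
from look import *
look("w8",BLUE,.075,200)
t=bot.camera("top"); cv2.imwrite("pics/t8.png",t[:,:,::-1])
w=cv2.imread("pics/w8.png"); w=cv2.resize(w,(480,360)); c=t[150:280,140:420,::-1]
cv2.imwrite("pics/v8.png",np.hstack([w,cv2.resize(c,None,fx=1.14,fy=360/130)]))
E
```

```text
17.1 [ 0.5901 -0.1468  0.2299] yaw -8.9 tilt [ 0.     0.001 -1.   ]
[116. 255.] [ 0.4245 -0.1767] tool cm [ -5.51 -15.9 ] edge0 ang 28.5 [0.0193 0.025 ]
[214. 258.] [ 0.5163 -0.1933] tool cm [-5.74 -6.58] edge0 ang 41.0 [0.0185 0.0338]
[311. 200.] [ 0.6155 -0.1518] tool cm [-0.11  2.59] edge0 ang 177.8 [0.0096 0.0662]
[252. 195.] [ 0.5633 -0.1391] tool cm [ 0.34 -2.77] edge0 ang 72.6 [0.0572 0.0098]
```

View pics/v8.png

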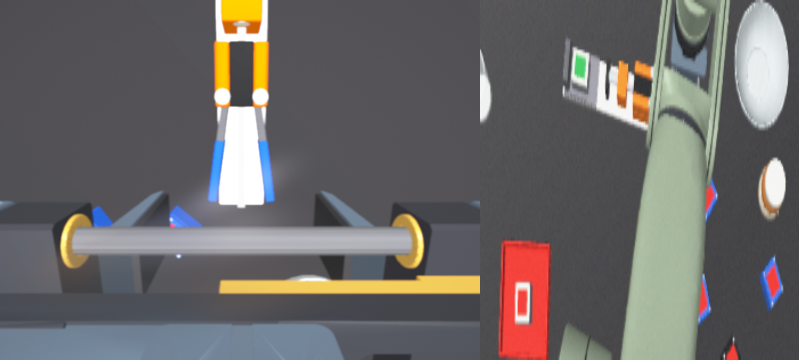

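The green housing sits in the nest (right crop, (580,68)), and the red one lies flat in the tray (522,302). The blue grips are at (215,170) and (266,170) in the left view, and their midpoint is within 1 mm of the tool's centre line. I'll lower over the grips.

Call:
drive_tool:
  moves:
    - {"x":0.1,"y":-0.1,"z":4,"rx":0,"ry":0,"rz":0}
    - {"x":0,"y":0,"z":4.5,"rx":0,"ry":0,"rz":0}
    - {"x":0,"y":0,"z":4,"rx":0,"ry":0,"rz":0}
    - {"x":0,"y":0,"z":2.5,"rx":0,"ry":0,"rz":0}
    - {"x":0,"y":0,"z":1.7,"rx":0,"ry":0,"rz":0}
    - {"x":0,"y":0,"z":0.5,"rx":0,"ry":0,"rz":0}
    - {"x":0,"y":0,"z":0,"rx":0,"ry":0,"rz":0}

```text
clock: 17.9
position: [0.5896, -0.1436, 0.0575]
tcp_rot: [-0.0, 0.759, 0.651, -0.0]
ft_force: [0.1, -0.4, -0.8]
gripper_width: 0.0878
grip_force: 0.0
```

Call:
drive_tool:
  moves:
    - {"x":0,"y":0,"z":0,"rx":0,"ry":0,"rz":0}
    - {"x":0,"y":0,"z":0,"rx":0,"ry":0,"rz":0}
    - {"x":0,"y":0,"z":0,"rx":0,"ry":0,"rz":0}
    - {"x":0,"y":0,"z":0,"rx":0,"ry":0,"rz":0}
    - {"x":0,"y":0,"z":0,"rx":0,"ry":0,"rz":0}
    - {"x":0,"y":0,"z":0,"rx":0,"ry":0,"rz":0}
    - {"x":0,"y":0,"z":0,"rx":0,"ry":0,"rz":0}
    - {"x":0,"y":0,"z":0,"rx":0,"ry":0,"rz":0}
  fingers: 3.2
  squeeze: 25

```text
clock: 18.7
position: [0.5895, -0.1466, 0.0589]
tcp_rot: [0.001, 0.759, 0.651, -0.001]
ft_force: [-3.0, -5.6, 5.5]
gripper_width: 0.0334
grip_force: 25.1
```

```bash
cat > jaw.py <<'E'
from h import *
def snap(n):
    a=bot.camera("scene"); w=bot.camera("wrist"); cal=bot.get_calibration("scene")
    cv2.imwrite(f"pics/s{n}.png",a[:,:,::-1]); cv2.imwrite(f"pics/wr{n}.png",w[:,:,::-1])
    u,v=proj(cal,[.625,.09,.07]).astype(int); c=a[v-35:v+40,u-50:u+50]
    cv2.imwrite(f"pics/j{n}.png",np.hstack([cv2.resize(c[:,:,::-1],(400,300),interpolation=cv2.INTER_CUBIC),cv2.resize(w[:,:,::-1],(400,300))]))
    f=np.array([.6373,.1553]);d=np.array([.156,.988])
    for b in blobs(a,*ORANGE,15):
        p=ray(cal,cv2.minAreaRect(b)[0],.079)[:2]
        if np.linalg.norm(p-f)<.25: print("orange",np.round(cv2.minAreaRect(b)[0],1),"short of anvil",round((f-p)@d,4),cv2.contourArea(b))
    s=bot.sense();print(s["clock"],s["gripper_width"],s["grip_force"],s["ft_force"])
E
python3 -c "
from jaw import *
snap(1)"
```

```text
orange [312.8 244.3] short of anvil 0.2126 131.0
orange [304. 231.] short of anvil 0.199 52.0
orange [326.4 222.4] short of anvil 0.1365 144.0
18.8 0.033421394094060336 25.122313679478623 [-2.46019091 -5.05631309  4.69155165]
```

View pics/j1.png

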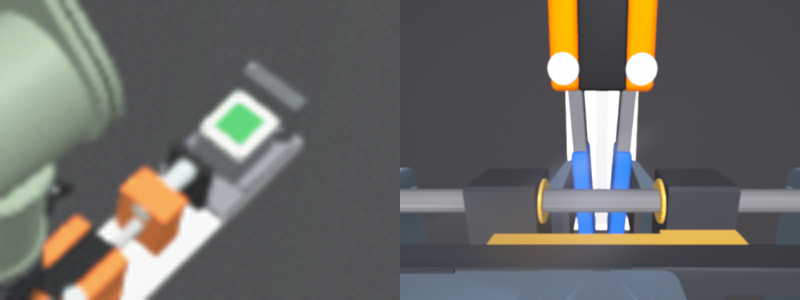

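The left view shows the jaw advanced, with no green on its stem yet. I'll release and make a second stroke.

Call:
drive_tool:
  moves:
    - {"x":0,"y":0,"z":0,"rx":0,"ry":0,"rz":0}
    - {"x":0,"y":0,"z":0,"rx":0,"ry":0,"rz":0}
    - {"x":0,"y":0,"z":0,"rx":0,"ry":0,"rz":0}
    - {"x":0,"y":0,"z":0,"rx":0,"ry":0,"rz":0}
    - {"x":0,"y":0,"z":0,"rx":0,"ry":0,"rz":0}
    - {"x":0,"y":0,"z":0,"rx":0,"ry":0,"rz":0}
    - {"x":0,"y":0,"z":0,"rx":0,"ry":0,"rz":0}
  fingers: 8

```text
clock: 19.5
position: [0.5896, -0.1446, 0.0575]
tcp_rot: [-0.0, 0.759, 0.651, 0.0]
ft_force: [0.7, 0.9, -0.7]
gripper_width: 0.08
grip_force: 0.0
```

Call:
drive_tool:
  moves:
    - {"x":0,"y":0,"z":0,"rx":0,"ry":0,"rz":0}
    - {"x":0,"y":0,"z":0,"rx":0,"ry":0,"rz":0}
    - {"x":0,"y":0,"z":0,"rx":0,"ry":0,"rz":0}
    - {"x":0,"y":0,"z":0,"rx":0,"ry":0,"rz":0}
    - {"x":0,"y":0,"z":0,"rx":0,"ry":0,"rz":0}
    - {"x":0,"y":0,"z":0,"rx":0,"ry":0,"rz":0}
    - {"x":0,"y":0,"z":0,"rx":0,"ry":0,"rz":0}
    - {"x":0,"y":0,"z":0,"rx":0,"ry":0,"rz":0}
  fingers: 3.2

```text
clock: 20.3
position: [0.5895, -0.1465, 0.0577]
tcp_rot: [0.001, 0.759, 0.651, -0.001]
ft_force: [-0.1, -6.3, -2.7]
gripper_width: 0.0336
grip_force: 25.1
```

```bash
python3 - <<'E'
from jaw import *
snap(2)
cal=bot.get_calibration("scene");f=np.array([.6373,.1553]);d=np.array([.156,.988])
for n in ("s7","s1","s2"):
    a=cv2.imread(f"pics/{n}.png")[:,:,::-1].copy()
    print(n,[(np.round(cv2.minAreaRect(b)[0],1).tolist(),round((f-ray(cal,cv2.minAreaRect(b)[0],.065)[:2])@d,4)) for b in blobs(a,*ORANGE,30)])
E
```

```text
orange [312.8 244.3] short of anvil 0.2126 132.0
orange [304. 231.] short of anvil 0.199 51.0
orange [330.9 217.9] short of anvil 0.1171 139.5
20.4 0.033534775049716345 25.135885454183065 [ 0.28619795 -6.41288575 -2.62734074]
s7 [([304.3, 230.3], np.float64(0.1906)), ([315.5, 240.0], np.float64(0.1916))]
s1 [([312.8, 244.3], np.float64(0.2066)), ([304.0, 231.0], np.float64(0.1928)), ([326.4, 222.4], np.float64(0.1295))]
s2 [([312.8, 244.3], np.float64(0.2066)), ([304.0, 231.0], np.float64(0.1928)), ([330.9, 217.9], np.float64(0.1098))]
```

Each stroke advances the jaw about 20 mm, so roughly 18 mm remain to contact. A third full stroke is still well below the red ring.

Call:
drive_tool:
  moves:
    - {"x":0,"y":0,"z":0,"rx":0,"ry":0,"rz":0}
    - {"x":0,"y":0,"z":0,"rx":0,"ry":0,"rz":0}
    - {"x":0,"y":0,"z":0,"rx":0,"ry":0,"rz":0}
    - {"x":0,"y":0,"z":0,"rx":0,"ry":0,"rz":0}
    - {"x":0,"y":0,"z":0,"rx":0,"ry":0,"rz":0}
    - {"x":0,"y":0,"z":0,"rx":0,"ry":0,"rz":0}
    - {"x":0,"y":0,"z":0,"rx":0,"ry":0,"rz":0}
  fingers: 8

```text
clock: 21.1
position: [0.5896, -0.1443, 0.0582]
tcp_rot: [-0.0, 0.76, 0.65, 0.0]
ft_force: [0.6, -0.5, -0.9]
gripper_width: 0.0799
grip_force: 0.0
```

Call:
drive_tool:
  moves:
    - {"x":0,"y":0,"z":0,"rx":0,"ry":0,"rz":0}
    - {"x":0,"y":0,"z":0,"rx":0,"ry":0,"rz":0}
    - {"x":0,"y":0,"z":0,"rx":0,"ry":0,"rz":0}
    - {"x":0,"y":0,"z":0,"rx":0,"ry":0,"rz":0}
    - {"x":0,"y":0,"z":0,"rx":0,"ry":0,"rz":0}
    - {"x":0,"y":0,"z":0,"rx":0,"ry":0,"rz":0}
    - {"x":0,"y":0,"z":0,"rx":0,"ry":0,"rz":0}
    - {"x":0,"y":0,"z":0,"rx":0,"ry":0,"rz":0}
  fingers: 3.2

```text
clock: 21.9
position: [0.5895, -0.1464, 0.0581]
tcp_rot: [0.001, 0.759, 0.651, -0.001]
ft_force: [-0.3, -6.1, 0.2]
gripper_width: 0.0336
grip_force: 25.1
```

```bash
python3 -c "
from jaw import *
snap(3)
a=cv2.imread('pics/s3.png')[:,:,::-1].copy();print([cv2.minAreaRect(b)[0] for b in blobs(a,*GREEN,3)])"
```

```text
orange [312.8 244.3] short of anvil 0.2126 131.0
orange [304. 231.] short of anvil 0.199 51.0
orange [335.9 213.4] short of anvil 0.0964 141.0
22.0 0.03342715087225057 25.124824239173904 [ 0.13691482 -5.90895444 -0.10299199]
[(349.5, 200.0)]
```

View pics/j3.png

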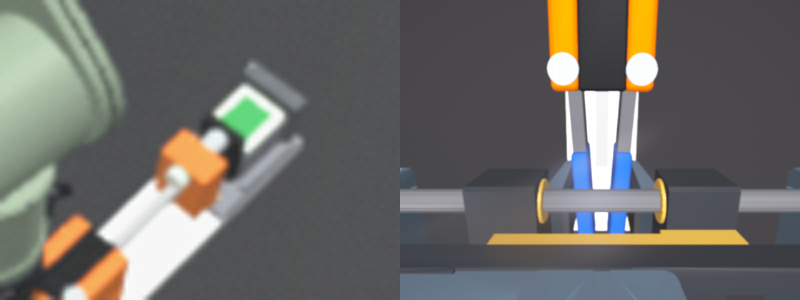

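The left view shows the pad (225,145) against the housing, which has moved to the anvil. The stem behind the jaw is still white. The fourth stroke will be partial and closed in steps.

Call:
drive_tool:
  moves:
    - {"x":0,"y":0,"z":0,"rx":0,"ry":0,"rz":0}
    - {"x":0,"y":0,"z":0,"rx":0,"ry":0,"rz":0}
    - {"x":0,"y":0,"z":0,"rx":0,"ry":0,"rz":0}
    - {"x":0,"y":0,"z":0,"rx":0,"ry":0,"rz":0}
    - {"x":0,"y":0,"z":0,"rx":0,"ry":0,"rz":0}
    - {"x":0,"y":0,"z":0,"rx":0,"ry":0,"rz":0}
    - {"x":0,"y":0,"z":0,"rx":0,"ry":0,"rz":0}
  fingers: 8

```text
clock: 22.7
position: [0.5895, -0.1443, 0.0578]
tcp_rot: [-0.0, 0.76, 0.65, 0.0]
ft_force: [-0.3, -0.4, -0.0]
gripper_width: 0.0798
grip_force: 0.0
```

Call:
drive_tool:
  moves:
    - {"x":0,"y":0,"z":0,"rx":0,"ry":0,"rz":0}
    - {"x":0,"y":0,"z":0,"rx":0,"ry":0,"rz":0}
    - {"x":0,"y":0,"z":0,"rx":0,"ry":0,"rz":0}
    - {"x":0,"y":0,"z":0,"rx":0,"ry":0,"rz":0}
    - {"x":0,"y":0,"z":0,"rx":0,"ry":0,"rz":0}
    - {"x":0,"y":0,"z":0,"rx":0,"ry":0,"rz":0}
    - {"x":0,"y":0,"z":0,"rx":0,"ry":0,"rz":0}
  fingers: 5.2

```text
clock: 23.4
position: [0.5894, -0.1458, 0.0579]
tcp_rot: [0.0, 0.759, 0.651, -0.0]
ft_force: [-0.6, -5.2, -1.6]
gripper_width: 0.052
grip_force: 9.3
```

```bash
cat > ring.py <<'E'
from jaw import *
def ring(n):
    snap(n); a=cv2.imread(f'pics/s{n}.png')[:,:,::-1].copy(); cal=bot.get_calibration("scene")
    f=np.array([.6373,.1553]);d=np.array([.156,.988]); h=cv2.cvtColor(a,cv2.COLOR_RGB2HSV)
    # profile along the stem's top line (z=.078), from jaw back towards the levers
    for k in range(80,140,3):
        p=proj(cal,np.r_[f-d*k/1000,.078]); 
        x=cv2.getRectSubPix(a,(1,1),tuple(map(float,p)))[0,0]; print(k,np.round(p,1),x.tolist(),end='; ')
    print([(np.round(cv2.minAreaRect(b)[0],1),cv2.contourArea(b)) for b in blobs(a,(45,70,60),(85,255,255),2)])
E
python3 -c "
from ring import *
ring(4)"
```

```text
orange [313.3 243.8] short of anvil 0.2106 123.5
orange [304. 231.] short of anvil 0.199 51.0
orange [336.6 212.9] short of anvil 0.0938 146.5
23.5 0.0518941313386933 9.297100358453463 [-0.4654113  -5.39413521 -1.22970814]
80 [337.6 208.4] [247, 175, 93]; 83 [337.  209.1] [247, 176, 93]; 86 [336.3 209.8] [246, 174, 92]; 89 [335.6 210.4] [246, 172, 91]; 92 [334.9 211.1] [240, 173, 94]; 95 [334.2 211.7] [193, 198, 128]; 98 [333.5 212.4] [199, 227, 189]; 101 [332.8 213.1] [240, 244, 238]; 104 [332.1 213.7] [238, 241, 236]; 107 [331.4 214.4] [211, 213, 202]; 110 [330.7 215.1] [181, 171, 155]; 113 [330.  215.8] [181, 138, 112]; 116 [329.3 216.4] [192, 139, 112]; 119 [328.6 217.1] [217, 185, 167]; 122 [327.9 217.8] [241, 238, 234]; 125 [327.1 218.5] [246, 245, 245]; 128 [326.4 219.1] [246, 246, 246]; 131 [325.7 219.8] [246, 246, 246]; 134 [325.  220.5] [246, 246, 246]; 137 [324.3 221.2] [246, 246, 246]; [(array([349.5, 200. ]), 58.0)]
```

Green is just emerging at the jaw's back, at about (334,212). I'll close by another 6 mm.

Call:
drive_tool:
  moves:
    - {"x":0,"y":0,"z":0,"rx":0,"ry":0,"rz":0}
    - {"x":0,"y":0,"z":0,"rx":0,"ry":0,"rz":0}
    - {"x":0,"y":0,"z":0,"rx":0,"ry":0,"rz":0}
    - {"x":0,"y":0,"z":0,"rx":0,"ry":0,"rz":0}
  fingers: 4.6

```text
clock: 23.9
position: [0.5893, -0.146, 0.0578]
tcp_rot: [0.001, 0.759, 0.651, -0.001]
ft_force: [-0.7, -6.2, -1.1]
gripper_width: 0.0457
grip_force: 10.8
```

```bash
python3 -c "
from ring import *
ring(5)"
```

```text
orange [313. 244.] short of anvil 0.2116 126.0
orange [304. 231.] short of anvil 0.199 51.0
orange [337.2 212. ] short of anvil 0.0904 146.5
24.0 0.04575119159047239 10.803547203540802 [-1.14531025 -6.73857474 -0.41863394]
80 [337.6 208.4] [247, 174, 92]; 83 [337.  209.1] [247, 175, 92]; 86 [336.3 209.8] [246, 174, 91]; 89 [335.6 210.4] [231, 177, 95]; 92 [334.9 211.1] [173, 186, 106]; 95 [334.2 211.7] [138, 206, 134]; 98 [333.5 212.4] [189, 228, 190]; 101 [332.8 213.1] [239, 244, 238]; 104 [332.1 213.7] [238, 241, 236]; 107 [331.4 214.4] [211, 213, 202]; 110 [330.7 215.1] [183, 173, 158]; 113 [330.  215.8] [187, 150, 125]; 116 [329.3 216.4] [219, 195, 179]; 119 [328.6 217.1] [239, 233, 229]; 122 [327.9 217.8] [246, 246, 246]; 125 [327.1 218.5] [246, 246, 246]; 128 [326.4 219.1] [246, 246, 246]; 131 [325.7 219.8] [246, 246, 246]; 134 [325.  220.5] [246, 246, 246]; 137 [324.3 221.2] [246, 246, 246]; [(array([335. , 212.5]), 2.0), (array([349.5, 200. ]), 58.0)]
```

View pics/j5.png

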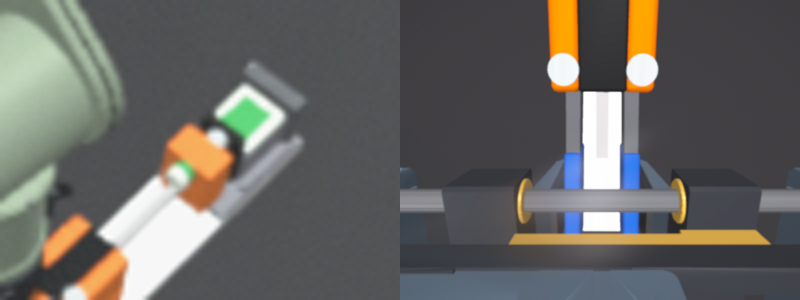

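The view shows a clear green ring, about 5–6 mm wide, at the jaw's back (183,170) with no red. The housing is against the anvil, and the fingers hold steady at 46 mm. That is about 12–13 mm of pad travel, so I'm handing in.

```bash
python3 -c "
from plant import bot
print(bot.sign_off())"
```

```text
the job is handed in; nothing more can be done
None
```

I handed the job in at about 24 s: the red-tagged housing lies flat in the reject tray, the green-tagged one is clamped against the anvil, and the levers are held squeezed with the green ring showing and no red.

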